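# Slide the nib tray home under its cover and shut the catch

### The job

The grey nib tray lies in front of its covered wooden dock. Without picking anything up, swing the brass catch clear of the dock's mouth with a fingertip, push the tray along the table under the clear cover until it is fully home against the back stop, then push the catch shut across the mouth behind it. Leave the tray flat on the table and do not disturb the ink bottle, the loupe or the small tin.

Things in the scene. Friction and masses are not known exactly. Their poses are not given: they have to be found in the camera images.
- nib_tray: Loose rectangular grey foam tray of pen nibs, 132 mm (its x) by 268 mm (its y) by 21 mm high, straight-sided, about 0.2 kg; origin at the centre of its underside. It lies flat on the table in front of the dock's mouth, one long side towards the mouth, a little askew and up to 40 mm too far to the dock's left (+y). Its two long sides are alike.
- dock: Low frame of smooth waxed wood (slippery) fixed to the table, 318 mm wide (its y), with a clear flat cover; open at its front (-x), the way in is along its +x. Origin: where the centre of the tray's underside lies when the tray is home and centred, its x axis along the dock's (either way round). Back stop face at x = +66.5 mm; a tray that is home has its near edge at x = -66 mm.
- dock_mouth (a point): Mid mouth on the table, at dock x = -96, y = 0 mm. Side rails, 20 mm wide, inner faces at dock y = +139 and -139 mm (5 mm play each side of the tray), 25 mm high for x > -46 mm, only 10 mm high from there out to x = -96 mm; ahead of that splayed lead-ins, 10 mm high, widen the mouth by about 17 mm each side by x = -125 mm.
- cover_edge (a point): Middle of the front edge of the dock's clear cover, top face: 29 mm above the table (underside 25 mm, corner screw heads to 33 mm), at dock x = -31 mm. A tray that is home sticks out 35 mm from under it.
- catch (a joint): Angle of the brass swing catch, which turns about an upright screw on the dock's low right-hand rail. 0 = shut: its bar points along the dock's +y, across the mouth. It grows counter-clockwise seen from above: 1.57 = bar pointing straight out of the dock (-x), clear of the tray's way; 2.4 = end stop. Light friction (1 N at the post) keeps it where it is left.
- catch_post (a point): Centre of the top of the round upright brass post on the free end of the catch bar, 28 mm from the pivot; 10 mm in diameter, 26 mm tall, its top 44 mm above the table. Pushing it sideways swings the catch.
- catch_pivot (a point): Point on the catch's pivot axis at the top of its bar, 18 mm above the table, at dock x = -75.5, y = -149 mm. The flat bar is 12 mm wide, 6 mm thick (underside 12 mm above the table) and reaches 34 mm from here; shut, it stands 3.5 mm clear of the near edge of a tray that is home.
- ink_bottle: Grey-blue ink bottle with a black cap, 35 x 35 x 50 mm, standing beside the right-hand rail; leave it alone. Origin at the centre of its underside.
- loupe: Small black tapering eyepiece, 36 mm across, 34 mm high, standing on the near side of the tray, away from the dock; leave it alone. Origin at the centre of its underside.
- nib_tin: Small round dark green tin, 50 mm across, 26 mm high, standing to the left of the tray; leave it alone. Origin at the centre of its underside.

How it is judged:
By the outcome, as a careful person would: the job done as asked, in the order asked, and still so for the second after the job is handed in, with the robot touching nothing.
It also fails if it takes over 72 s, if anything falls off the work surface, if the arm or the gripper's body presses on something with over 40 N, if the wrist force passes 120 N, or if a joint passes its speed limit or range.

### The arm

A 6-joint arm with a two-finger parallel gripper is mounted at the origin on a cart in front of the work surface, level with it; the furniture and walls round the work are solid. World frame = base frame: x ahead of the robot, y to its left, z up, the work surface at z = 0. Lengths are in m, angles in degrees, forces in N, time in s.
With the tool pointing down it reaches from about 0.35 to 0.875 m from the base axis. Payload 15.5 kg.
Tool frame: the origin (TCP) lies at the very end of the fingers, on their centre line; the grasp point (between the pads) lies tcp_to_grasp behind it (tcp_to_grasp is the distance from the TCP to the grasp point, in m); z points along the fingers, y is the line along which they close (so a half turn about z gives the same grasp; the last joint's range is limited). The gripper opens to 85 mm and grips with 20 to 120 N. Pads are 22 mm wide; open, the fingers measure 114 mm over their backs; the gripper's body (76 mm by 85 mm) begins 54 mm behind the grasp point. The pads swing forward as they close: fully open they stand 13 mm farther back than shut.
Start: joints at [66.549, 28.281, 77.091, -0, 74.628, -5.472], TCP at [0.193, 0.594, 0.231] pointing down, gripper open.
Joint ranges: [-166.48, 166.48], [-47.26, 123.95], [12.59, 153.08], [-70.14, 250.14], [6.76, 159.57], [-176.63, 176.63]. Speed limits (degrees/s): [108.29, 108.29, 147.25, 172.46, 172.46, 172.46].

### API

Orientations are given as [roll, pitch, yaw] about the fixed x, y, z axes, in that order (R = Rz(yaw) Ry(pitch) Rx(roll)).
In Python, from plant import * gives the robot as it stands.
- The arm moves only by the tool apply_moves, never from a script. Its argument "commands" is text: rows parted by semicolons, each of 4 numbers parted by spaces: the shift along the tool's x, y, z in cm, then the turn about the tool's z in rad. A call has 1 to 12 rows; each row is the pose to reach, as a shift and turn from the pose commanded when the call began, along the tool's axes at that moment; what a row does not reach only later rows make up. A row lasts 1/10 s, in which the tool goes at most 50 mm and 8.59 degrees, less where a joint would pass 70% of its speed; a pose out of reach is approached as far as the arm can. A call with a gripper value outside its range is refused whole. "grip" is the opening, from -1 (shut) to 1 (fully open), set as the call begins (left out, the last holds). The fingers move at their own pace and stop on an object; the grip force is fixed at half the most. Time passes only in rows, so rows that repeat a pose let the fingers close. It gives the time, the measured TCP pose, the force and the opening at its end, in the units of the state.
- get_state(): the state, without advancing time (a new reading comes with each control period).
- get_image(name): name is "scene" or "top"; returns the picture (400x640x3 uint8, red, green, blue); there is no depth.
- calibration(name): a dict with "camera_matrix" (3x3 intrinsics, pixels), "R" (3x3) and "t" (3): a world point X has camera coordinates R X + t. Camera axes: x right, y down, z forward; pixel columns grow to the right and rows downward; lengths in m; the calibration is good to about 2 mm. A picture is of the moment at which its call begins. calibration takes no time and is no camera call.
- job_done(): hands the job in, once; it reports no verdict.
The state is a dict: "t": time; "joints": joint angles; "dq": joint speeds; "joint_torque": joint torques, N m; "tool_pos": TCP position; "ee_rot": TCP orientation; "wrist_force": force on the tool from outside, world axes, zero at the start; "wrist_torque": the same for the moment, N m; "grip_width": finger opening in m.
Only numpy, scipy, OpenCV 4.12 (cv2) and the standard library are available. Lean on these libraries where they do the work, as an engineer would, in place of code of your own. Each camera call takes 0.05 s, during which the arm holds its last target. There are 200 camera calls.

## Working session

There is one attempt and no reset: what is moved stays moved. The work goes in short steps, Python scripts to look and compute and a tool call to move; the robot and the scene stay as the last step left them, time stands still between calls to the robot, and variables do not carry over. Pictures are saved under pics/ and viewed, on a budget of 10 in all, crops included, one or two more only if the job needs it, and the job is handed in when it is done.

Besides the shell and the picture viewer there is one more tool, called as name(argument=value, ...) on one line, values as JSON. apply_moves: Moves the arm, as the interface text tells. Its arguments: {"type":"object","properties":{"commands":{"type":"string"},"grip":{"type":"number"}},"required":["commands"]}

```bash
ls; mkdir -p pics; python3 - <<'E'
from plant import *
import cv2
s=get_state();print(s)
for n in("scene","top"):
    im=get_image(n);cv2.imwrite(f"pics/{n}0.png",cv2.cvtColor(im,cv2.COLOR_RGB2BGR))
    print(n,calibration(n))
E
```

```text
pics
{'t': 0.0, 'joints': array([ 6.65507129e+01,  2.83149815e+01,  7.71284101e+01, -1.92545406e-03,
        7.46291111e+01, -5.46989326e+00]), 'dq': array([-0.00329768, -0.01791523,  0.0237217 , -0.12231131, -0.03202227,
       -0.02289049]), 'joint_torque': array([ 4.01100086e-03, -8.82159734e+01, -3.83894241e+01,  3.13931550e-04,
        9.65487765e-03, -1.28689799e-04]), 'tool_pos': array([0.19275945, 0.59413667, 0.23069164]), 'ee_rot': array([-1.79927651e+02, -5.06366146e-03,  1.62021114e+02]), 'wrist_force': array([-0.38107729, -0.01135637,  1.06676292]), 'wrist_torque': array([ 0.02953751, -0.01335135,  0.04945859]), 'grip_width': 0.08546951602966857}
scene {'camera_matrix': array([[405.14103033,   0.        , 318.28773805],
       [  0.        , 405.14103033, 194.49722627],
       [  0.        ,   0.        ,   1.        ]]), 'R': array([[ 6.09221385e-01, -7.93000061e-01, -4.54335280e-04],
       [-5.53832796e-01, -4.25071218e-01, -7.15949505e-01],
       [ 5.67554876e-01,  4.36423375e-01, -6.98151918e-01]]), 't': array([-0.50622837,  0.29216322,  1.00517362])}
top {'camera_matrix': array([[382.04810046,   0.        , 319.70684228],
       [  0.        , 382.04810046, 195.09449384],
       [  0.        ,   0.        ,   1.        ]]), 'R': array([[-1.29479863e-02, -9.99910870e-01, -3.25599233e-03],
       [-9.85022889e-01,  1.33149833e-02, -1.71908756e-01],
       [ 1.71936787e-01,  9.81354751e-04, -9.85107496e-01]]), 't': array([-0.19393076,  0.60405947,  0.85715404])}
```

View pics/top0.png

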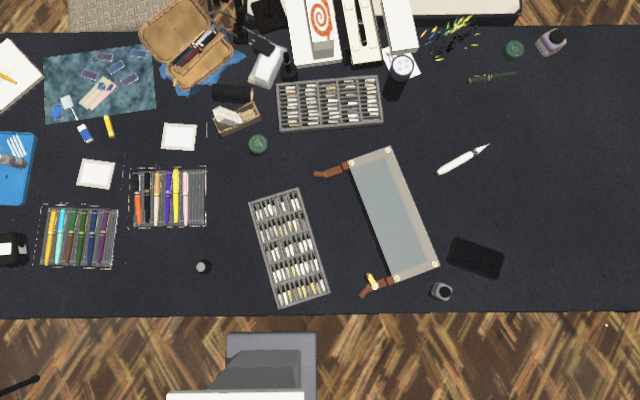

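View pics/scene0.png

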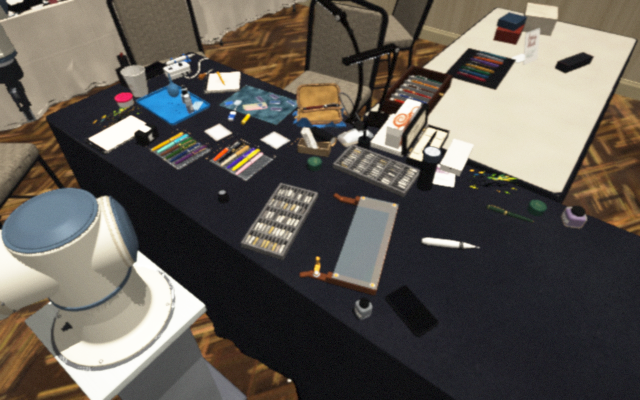

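The top view shows the tray at about (289,247), the dock's cover at (395,215) with its mouth to the left, the catch post at (371,280), the bottle at (441,291), the loupe at (202,267) and the tin at (258,144). The scene view agrees: post at (317,266), bottle at (363,310).

```bash
cat > h.py <<'E'
import numpy as np, cv2
from plant import *
def ray(n,uv,z):
    c=calibration(n);K,R,t=c["camera_matrix"],c["R"],c["t"]
    o=-R.T@t; d=R.T@np.linalg.solve(K,[uv[0],uv[1],1.]); return o+d*(z-o[2])/d[2]
def proj(n,X):
    c=calibration(n);p=c["camera_matrix"]@(c["R"]@np.asarray(X,float)+c["t"]); return p[:2]/p[2]
def tri(uvs):
    A=[];b=[]
    for n,uv in uvs.items():
        c=calibration(n);R,t=c["R"],c["t"];o=-R.T@t;d=R.T@np.linalg.solve(c["camera_matrix"],[*uv,1.]);d/=np.linalg.norm(d)
        P=np.eye(3)-np.outer(d,d);A.append(P);b.append(P@o)
    A=np.vstack(A);b=np.hstack(b);x=np.linalg.lstsq(A,b,rcond=None)[0];return x,np.linalg.norm(A@x-b)
def crop(im,x,y,w,h,s,fn):
    cv2.imwrite(fn,cv2.resize(cv2.cvtColor(im,cv2.COLOR_RGB2BGR)[y:y+h,x:x+w],None,fx=s,fy=s,interpolation=cv2.INTER_CUBIC))
E
python3 - <<'E'
from h import *
im=cv2.cvtColor(cv2.imread("pics/top0.png"),cv2.COLOR_BGR2RGB)
crop(im,240,135,220,175,3.4,"pics/c1.png")
im=cv2.cvtColor(cv2.imread("pics/scene0.png"),cv2.COLOR_BGR2RGB)
crop(im,235,180,175,145,4,"pics/c2.png")
E
```

```text
(no output)
```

View pics/c1.png

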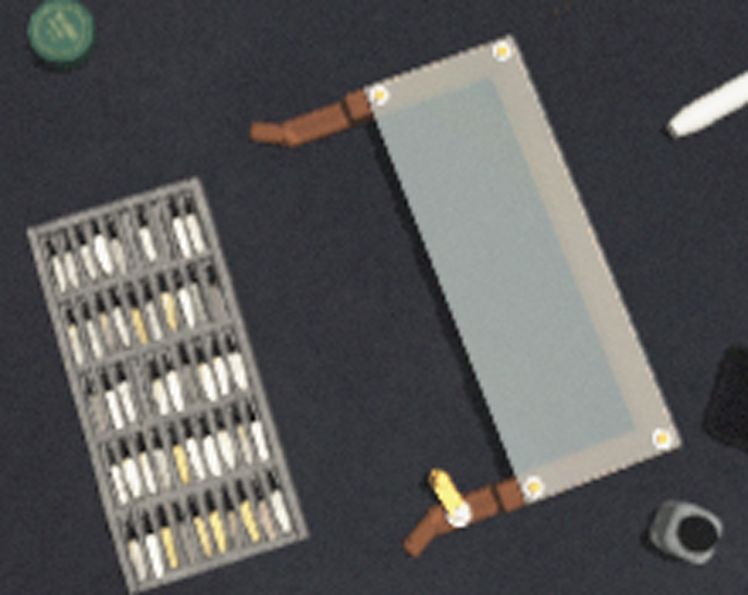

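View pics/c2.png

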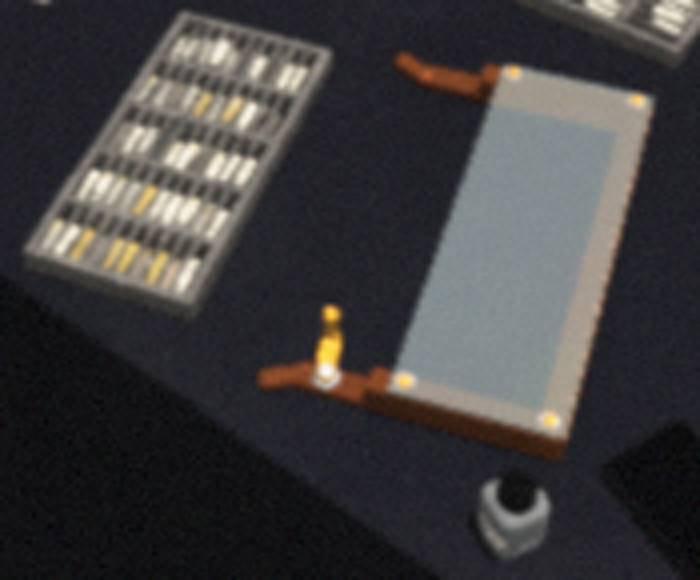

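```bash
python3 - <<'E'
from h import *
np.set_printoptions(precision=4,suppress=True)
f=lambda p:((p[0]+.5)/3.4-.5+240,(p[1]+.5)/3.4-.5+135)
g=lambda p:((p[0]+.5)/4-.5+235,(p[1]+.5)/4-.5+180)
T=lambda p,z:ray("top",f(p),z);S=lambda p,z:ray("scene",g(p),z)
print("screws FL BL BR FR")
A=[(379,96),(503,51),(662,438),(533,488)];B=[(513,73),(637,101),(551,420),(404,381)]
for a,b in zip(A,B):print(T(a,.033)[:2],S(b,.033)[:2],tri({"top":f(a),"scene":g(b)}))
print("cover");
for a in [(368,87),(512,36),(680,443),(524,503)]:print(T(a,.029)[:2])
print("pivot",T((458,517),.02)[:2],S((326,377),.02)[:2],tri({"top":f((458,517)),"scene":g((326,377))}))
print("post",T((437,476),.044)[:2],S((332,313),.044)[:2],tri({"top":f((437,476)),"scene":g((332,313))}))
print("tray TL TR BR BL")
for a,b in zip([(28,230),(197,180),(306,537),(135,590)],[(181,12),(331,48),(193,300),(27,250)]):print(T(a,.021)[:2],S(b,.021)[:2])
print("bottle",T((699,533),.05)[:2],S((520,490),.05)[:2])
print("loupe",ray("top",(202,267),.02)[:2],"tin",T((61,30),.026)[:2])
print("leadL end",T((253,131),.01)[:2],"R",T((411,551),.01)[:2])
print("railL front",T((289,142),.01),"R",T((437,512),.01))
c=calibration("top");print("cam",-c["R"].T@c["t"])
E
```

```text
screws FL BL BR FR
[ 0.6843 -0.2804] [ 0.685  -0.2852] (array([ 0.6867, -0.2821,  0.0292]), np.float64(0.002723671920714783))
[ 0.7169 -0.3717] [ 0.7167 -0.3759] (array([ 0.7191, -0.3735,  0.029 ]), np.float64(0.0020322919166940933))
[ 0.4377 -0.4697] [ 0.4378 -0.4744] (array([ 0.4388, -0.4721,  0.0291]), np.float64(0.002451862474335435))
[ 0.405  -0.3788] [ 0.4051 -0.3836] (array([ 0.406 , -0.3809,  0.0291]), np.float64(0.002494450018221333))
cover
[ 0.6922 -0.2729]
[ 0.7294 -0.3795]
[ 0.4341 -0.4831]
[ 0.3948 -0.3729]
pivot [ 0.3854 -0.3282] [ 0.3839 -0.3363] (array([ 0.3865, -0.3311,  0.012 ]), np.float64(0.0034707081675524588))
post [ 0.4143 -0.3117] [ 0.4131 -0.3188] (array([ 0.4156, -0.3142,  0.0372]), np.float64(0.003105064523688347))
tray TL TR BR BL
[ 0.5913 -0.0253] [ 0.5909 -0.0273]
[ 0.6264 -0.1475] [ 0.6316 -0.1495]
[ 0.3733 -0.2223] [ 0.3777 -0.2263]
[ 0.3393 -0.1039] [ 0.3397 -0.1052]
bottle [ 0.3748 -0.4855] [ 0.3746 -0.4904]
loupe [0.4365 0.0815] tin [ 0.7396 -0.0477]
leadL end [ 0.6649 -0.1884] R [ 0.362  -0.2958]
railL front [ 0.6562 -0.2149  0.01  ] R [ 0.3884 -0.3149  0.01  ]
cam [ 0.4451 -0.2028  0.9476]
```

```bash
cat >> h.py <<'E'
O=np.array([.553,-.354]);YA=np.radians(19.35);ey=np.array([np.cos(YA),np.sin(YA)]);ex=np.array([np.sin(YA),-np.cos(YA)])
def W(x,y,z): return np.array([*(O+x*1e-3*ex+y*1e-3*ey),z*1e-3])   # dock mm -> world m
def D(p): d=np.asarray(p[:2])-O; return np.array([d@ex,d@ey])*1e3
from scipy.spatial.transform import Rotation as Ro
def rows(*pts,yaw=109.35):
    s=get_state();R=Ro.from_euler("xyz",s["ee_rot"],degrees=True).as_matrix()
    tn=-np.radians((yaw-s["ee_rot"][2]+180)%360-180)
    print("t",s["t"],"pos",s["tool_pos"].round(4),"dock",D(s["tool_pos"]).round(1),"rot",s["ee_rot"].round(2),"F",s["wrist_force"].round(1))
    for p in pts: print((R.T@(p-s["tool_pos"])*100).round(2),round(tn,4))
E
python3 -c "
from h import *
print(tcp_to_grasp if 'tcp_to_grasp' in globals() else '')
rows(np.array([.47,.25,.25]),W(-62,-105,150))"
```

```text
0.0187
t 0.1 pos [0.1928 0.5942 0.2308] dock [-1014.    -25.7] rot [-1.7994e+02 -1.0000e-02  1.6202e+02] F [ 0.8 -0.1 -0.1]
[-36.99 -24.18  -1.9 ] 0.9193
[-51.42 -80.5    8.16] 0.9193
```

apply_moves(commands="-37 -24.2 -1.9 0.5; -37 -24.2 -1.9 0.5; -37 -24.2 -1.9 0.5; -37 -24.2 -1.9 0.5; -37 -24.2 -1.9 0.5; -37 -24.2 -1.9 0.5; -37 -24.2 -1.9 0.5; -37 -24.2 -1.9 0.5; -37 -24.2 -1.9 0.5; -37 -24.2 -1.9 0.5", grip=-1)

```text
t: 1.1
tool_pos: [0.473, 0.2465, 0.2503]
ee_rot: [180.0, 0.1, 133.1]
wrist_force: [0.7, 0.9, -0.6]
grip_width: 0.0002
```

```bash
python3 -c "
from h import *
rows(W(-62,-105,100))"
```

```text
t 1.1 pos [0.473  0.2465 0.2503] dock [-593.1  123.5] rot [1.7999e+02 7.0000e-02 1.3312e+02] F [ 0.7  0.9 -0.6]
[-39.37 -42.32  15.07] 0.4149
```

apply_moves(commands="-39.4 -42.3 15 0.415; -39.4 -42.3 15 0.415; -39.4 -42.3 15 0.415; -39.4 -42.3 15 0.415; -39.4 -42.3 15 0.415; -39.4 -42.3 15 0.415; -39.4 -42.3 15 0.415; -39.4 -42.3 15 0.415; -39.4 -42.3 15 0.415; -39.4 -42.3 15 0.415; -39.4 -42.3 15 0.415; -39.4 -42.3 15 0.415")

```text
t: 2.3
tool_pos: [0.4328, -0.3286, 0.0995]
ee_rot: [-180.0, -0.0, 109.6]
wrist_force: [0.7, 0.0, -0.0]
grip_width: 0.0002
```

apply_moves(commands="0 0 0 0; 0 0 0 0")

```text
t: 2.5
tool_pos: [0.4328, -0.327, 0.0996]
ee_rot: [-180.0, -0.1, 109.5]
wrist_force: [-0.7, 0.5, 0.2]
grip_width: 0.0002
```

```bash
python3 - <<'E'
from h import *
rows(W(-62,-105,100),W(-62,-105,28))
im=get_image("top");cv2.imwrite("pics/top1.png",im[:,:,::-1]);im2=get_image("scene");cv2.imwrite("pics/scene1.png",im2[:,:,::-1])
a=cv2.resize(im[200:320,330:450],None,fx=3.3,fy=3.3,interpolation=cv2.INTER_CUBIC);b=cv2.resize(im2[200:320,270:390],None,fx=3.3,fy=3.3,interpolation=cv2.INTER_CUBIC)
cv2.imwrite("pics/c3.png",np.hstack([a,b])[:,:,::-1])
p=get_state()["tool_pos"];print(proj("top",p),proj("scene",p))
E
```

```text
t 2.5 pos [ 0.4328 -0.327   0.0996] dock [ -65.3 -104.4] rot [-1.7997e+02 -7.0000e-02  1.0950e+02] F [-0.7  0.5  0.2]
[-0.33 -0.06 -0.04] 0.0026
[-0.34 -0.05  7.16] 0.0026
[377.41101693 266.58223697] [324.47522986 240.84902407]
```

View pics/c3.png

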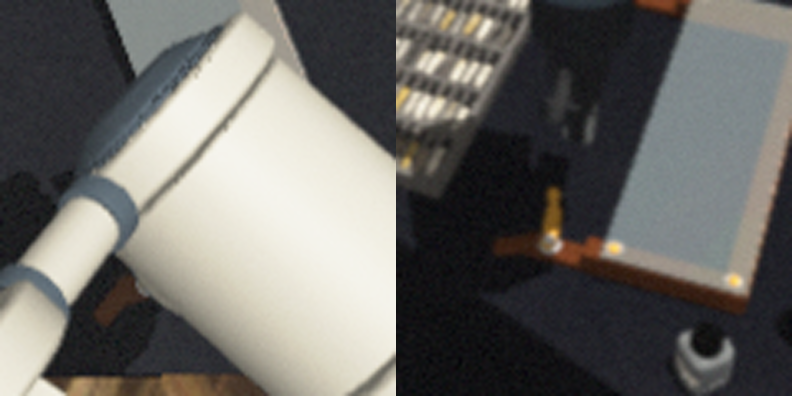

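The right half (scene view) shows the shut fingers at crop (576,138), where the TCP projects. The post is at (553,190) and the bottle is clear. The tool axes are now tool x = −dock x and tool y = +dock y.

apply_moves(commands="-0.3 -0.5 3.5 0; -0.3 -0.5 6 0; -0.3 -0.5 7.2 0; -0.3 -0.5 7.2 0; -0.3 -0.5 7.2 0")

```text
t: 3.1
tool_pos: [0.4301, -0.331, 0.0291]
ee_rot: [180.0, 0.0, 109.6]
wrist_force: [0.2, -0.2, -0.5]
grip_width: -0.0001
```

```bash
python3 -c "
from h import *
rows(W(-80,-116,28))"
```

```text
t 3.1 pos [ 0.4301 -0.331   0.0291] dock [ -62.5 -108.4] rot [1.7999e+02 3.0000e-02 1.0964e+02] F [ 0.2 -0.2 -0.5]
[ 1.76 -0.75  0.11] 0.0051
```

Now I'll push the post toward the mouth's outside (−x) in small steps.

apply_moves(commands="0 -0.8 0 0; 0.3 -0.8 0 0; 0.6 -0.8 0 0; 0.9 -0.8 0 0; 1.2 -0.8 0 0; 1.5 -0.8 0 0; 1.8 -0.8 0 0; 2 -0.8 0 0; 2 -0.8 0 0")

```text
t: 4.0
tool_pos: [0.4152, -0.3147, 0.0282]
ee_rot: [-180.0, -0.0, 109.6]
wrist_force: [0.1, 0.7, 0.6]
grip_width: -0.0001
```

```bash
python3 - <<'E'
from h import *
rows(W(-101,-105,28))
im2=get_image("scene")
cv2.imwrite("pics/c4.png",cv2.resize(im2[220:310,270:390],None,fx=5,fy=5,interpolation=cv2.INTER_CUBIC)[:,:,::-1])
E
```

```text
t 4.0 pos [ 0.4152 -0.3147  0.0282] dock [ -82.7 -117. ] rot [-1.7999e+02 -2.0000e-02  1.0961e+02] F [0.1 0.7 0.6]
[1.82 1.21 0.02] 0.0045
```

View pics/c4.png

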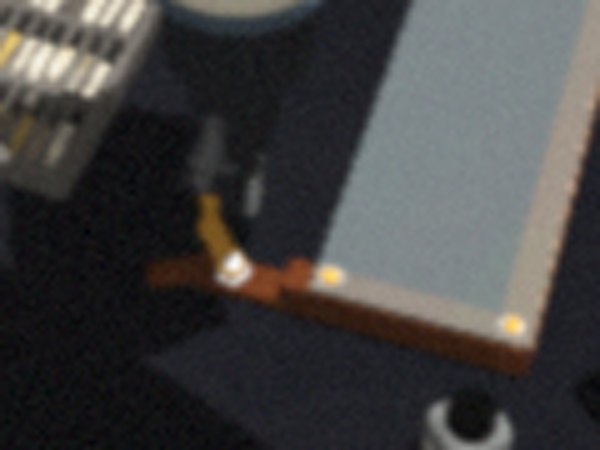

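The crop shows the post has swung outward: post top at crop (208,205), pivot at (234,268), so roughly 45–50° open. Next I'll step round it and push −y.

apply_moves(commands="0 0.6 0 0; 0 1.2 0 0; 0.6 1.2 0 0; 1.2 1.2 0 0; 1.8 1.2 0 0; 1.8 1.2 0 0; 1.8 0.8 0 0; 1.8 0.4 0 0; 1.8 0 0 0; 1.8 -0.4 0 0; 1.8 -0.8 0 0")

```text
t: 5.15
tool_pos: [0.4014, -0.3011, 0.0283]
ee_rot: [180.0, 0.0, 109.6]
wrist_force: [1.4, 2.4, -0.4]
grip_width: 0.0
```

apply_moves(commands="0 -0.4 0 0; 0 -0.8 0 0; 0 -1.2 0 0; 0 -1.5 0 0; 0 -1.5 0 0; 0 -1.5 0 0")

```text
t: 5.75
tool_pos: [0.3875, -0.306, 0.0283]
ee_rot: [-180.0, 0.0, 109.6]
wrist_force: [0.0, 0.5, 0.3]
grip_width: 0.0002
```

```bash
python3 - <<'E'
from h import *
rows(W(-101,-141,28))
im2=get_image("scene")
cv2.imwrite("pics/c5.png",cv2.resize(im2[220:310,270:390],None,fx=5,fy=5,interpolation=cv2.INTER_CUBIC)[:,:,::-1])
E
```

```text
t 5.75 pos [ 0.3875 -0.306   0.0283] dock [-100.1 -140.2] rot [-180.      0.    109.58] F [0.  0.5 0.3]
[ 0.09 -0.08  0.03] 0.0041
```

View pics/c5.png

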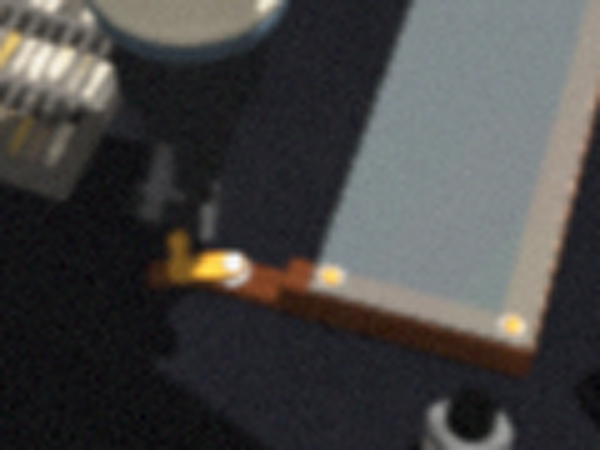

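```bash
python3 - <<'E'
from h import *
g=lambda p:((p[0]+.5)/5-.5+270,(p[1]+.5)/5-.5+220)
a=ray("scene",g((234,266)),.019);b=ray("scene",g((178,240)),.044);c=ray("scene",g((178,277)),.018)
for q in(b,c):
    d=D(q)-D(a);print(D(a),D(q),np.arctan2(-d[0],d[1]),np.hypot(*d))
E
```

```text
[ -73.34417347 -149.55506602] [-100.36689233 -159.77938679] 1.932509649002317 28.8922839079164
[ -73.34417347 -149.55506602] [ -99.29497301 -164.59588771] 2.096073207538219 29.99450472974083
```

apply_moves(commands="0 0.6 0 0; 0 0.6 -3 0; 0 0.6 -6 0; 0 0.6 -9 0; 0 0.6 -10 0; 0 0.6 -10 0", grip=-1)

```text
t: 6.4
tool_pos: [0.3942, -0.3042, 0.1295]
ee_rot: [179.9, 0.1, 109.6]
wrist_force: [0.4, -0.6, -0.8]
grip_width: 0.0001
```

```bash
python3 - <<'E'
from h import *
rows(W(-340,8,128),W(-340,8,60),yaw=109.35)
E
```

```text
t 6.4 pos [ 0.3942 -0.3042  0.1295] dock [ -99.6 -133.4] rot [1.7993e+02 1.4000e-01 1.0962e+02] F [ 0.4 -0.6 -0.8]
[23.98 14.25  0.1 ] 0.0046
[23.99 14.24  6.9 ] 0.0046
```

apply_moves(commands="24 14.2 0 0; 24 14.2 0 0; 24 14.2 0 0; 24 14.2 0 0; 24 14.2 0 0; 24 14.2 0 0; 24 14.2 0 0; 24 14.2 3 0; 24 14.2 6 0; 24 14.2 6.9 0; 24 14.2 6.9 0", grip=0)

```text
t: 7.5
tool_pos: [0.4454, -0.0303, 0.0579]
ee_rot: [-179.8, -0.1, 109.6]
wrist_force: [-0.1, 0.8, 0.1]
grip_width: 0.0424
```

```bash
python3 - <<'E'
from h import *
rows(W(-340,8,6))
print(get_state()["grip_width"])
im=get_image("top");im2=get_image("scene")
cv2.imwrite("pics/top2.png",im[:,:,::-1]);cv2.imwrite("pics/scene2.png",im2[:,:,::-1])
a=cv2.resize(im[130:310,220:460],None,fx=1.6,fy=1.6,interpolation=cv2.INTER_CUBIC)
b=cv2.resize(im2[170:305,220:400],None,fx=2.1333,fy=2.1333,interpolation=cv2.INTER_CUBIC)
print(a.shape,b.shape);cv2.imwrite("pics/c6.png",np.hstack([a,b[:288]])[:,:,::-1])
p=get_state()["tool_pos"];print(proj("scene",p))
E
```

```text
t 7.5 pos [ 0.4454 -0.0303  0.0579] dock [-341.1    5.7] rot [-1.7982e+02 -1.1000e-01  1.0957e+02] F [-0.1  0.8  0.1]
[-0.12  0.24  5.19] 0.0038
0.042417434166053376
(288, 384, 3) (288, 384, 3)
[247.59952466 199.57789664]
```

View pics/c6.png

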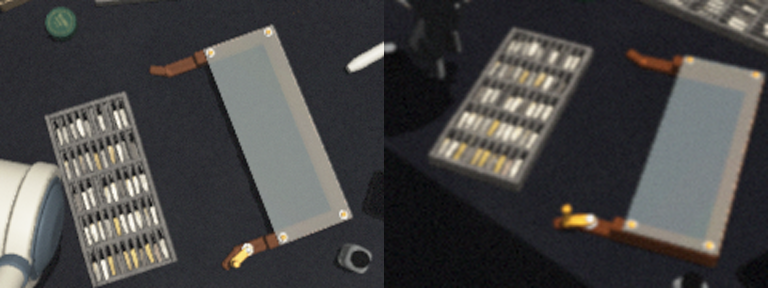

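The left part shows the catch clear (bar at (240,257) pointing outward), the tray unmoved at (110,190), and the tin and bottle in place. The fingers are behind the tray, seen at (430,70) in the right part. Lowering them now.

apply_moves(commands="0 0.2 2 0; 0 0.2 4 0; 0 0.2 5 0; 0 0.2 5.2 0.004; 0 0.2 5.2 0.004; 0 0.2 5.2 0.004")

```text
t: 8.2
tool_pos: [0.4488, -0.0296, 0.0081]
ee_rot: [179.9, 0.0, 109.4]
wrist_force: [-0.2, -1.1, -0.3]
grip_width: 0.0428
```

```bash
python3 - <<'E'
from h import *
rows(W(-313,8,6),W(-250,8,6))
E
```

```text
t 8.2 pos [ 0.4488 -0.0296  0.0081] dock [-340.6    9.2] rot [1.7995e+02 3.0000e-02 1.0937e+02] F [-0.2 -1.1 -0.3]
[-2.76 -0.12  0.21] 0.0003
[-9.06 -0.12  0.21] 0.0003
```

apply_moves(commands="-1 0 0.2 0; -2 0 0.2 0; -2.6 0 0.2 0; -3.2 0 0.2 0; -3.9 0 0.2 0; -4.6 0 0.2 0; -5.3 0 0.2 0; -6 0 0.2 0; -6.7 0 0.2 0; -7.4 0 0.2 0; -7.4 0 0.2 0; -7.4 0 0.2 0")

```text
t: 9.4
tool_pos: [0.473, -0.0995, 0.0053]
ee_rot: [180.0, 0.0, 109.4]
wrist_force: [-0.3, 1.3, -0.4]
grip_width: 0.0428
```

```bash
cat >> h.py <<'E'
def tray():
    im=get_image("top");cv2.imwrite("pics/t_%.2f.png"%get_state()["t"],im[:,:,::-1])
    hsv=cv2.cvtColor(im,cv2.COLOR_RGB2HSV)
    m=((hsv[...,2]>75)&(hsv[...,2]<200)&(hsv[...,1]<60)).astype(np.uint8)*255
    return im,m
E
python3 - <<'E'
from h import *
rows(W(-180,0,6))
im=get_image("top");im2=get_image("scene")
cv2.imwrite("pics/top3.png",im[:,:,::-1]);cv2.imwrite("pics/scene3.png",im2[:,:,::-1])
a=cv2.resize(im[140:310,240:410],None,fx=3.5,fy=3.5,interpolation=cv2.INTER_CUBIC)
cv2.imwrite("pics/c7.png",a[:,:,::-1])
E
```

```text
t 9.4 pos [ 0.473  -0.0995  0.0053] dock [-266.7    8.9] rot [1.8000e+02 1.0000e-02 1.0935e+02] F [-0.3  1.3 -0.4]
[-8.67 -0.89 -0.07] 0.0
```

View pics/c7.png

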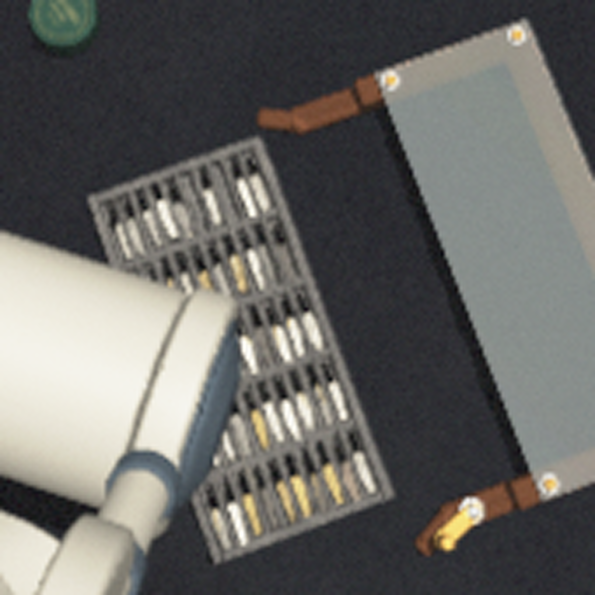

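```bash
python3 - <<'E'
from h import *
f=lambda p:((p[0]+.5)/3.5-.5+240,(p[1]+.5)/3.5-.5+140)
T=lambda p,z:D(ray("top",f(p),z))
for n,p,z in[("TR",(262,138),.021),("BR",(393,496),.021),("TL",(90,198),.021),("BL",(217,562),.021),("sFL",(390,80),.033),("sFR",(548,485),.033),("leadL",(258,118),.01),("leadR",(421,546),.01),("railL",(296,131),.01),("piv",(471,509),.02)]:print(n,T(p,z).round(1))
E
```

```text
TR [-124.   143.5]
BR [-125.3 -119.8]
TL [-252.3  144.6]
BL [-251.7 -119.6]
sFL [-25.7 149.3]
sFR [ -26.1 -147.8]
leadL [-121.   160.7]
leadR [-118.6 -158.2]
railL [-98.6 142.3]
piv [ -78.8 -146. ]
```

The tray is now square with the dock (front corners at dock x −124.0 and −125.3). It lies about 11 mm to the left, so I'll push it diagonally so that friction and the lead-in centre it.

apply_moves(commands="-0.5 -0.2 0 0; -1 -0.4 0 0; -1.5 -0.6 0 0; -2 -0.8 0 0; -2.5 -1 0 0; -3 -1.15 0 0; -3 -1.15 0 0")

```text
t: 10.2
tool_pos: [0.4722, -0.1322, 0.0053]
ee_rot: [180.0, 0.0, 109.3]
wrist_force: [0.1, -0.1, -0.6]
grip_width: 0.0429
```

```bash
python3 - <<'E'
from h import *
rows(W(-180,0,6))
im=get_image("top");im2=get_image("scene")
cv2.imwrite("pics/top4.png",im[:,:,::-1]);cv2.imwrite("pics/scene4.png",im2[:,:,::-1])
a=cv2.resize(im[140:310,240:410],None,fx=3.5,fy=3.5,interpolation=cv2.INTER_CUBIC)
cv2.imwrite("pics/c8.png",a[:,:,::-1])
E
```

```text
t 10.2 pos [ 0.4722 -0.1322  0.0053] dock [-236.    -2.7] rot [1.7998e+02 2.0000e-02 1.0932e+02] F [ 0.1 -0.1 -0.6]
[-5.6   0.27 -0.07] -0.0004
```

View pics/c8.png

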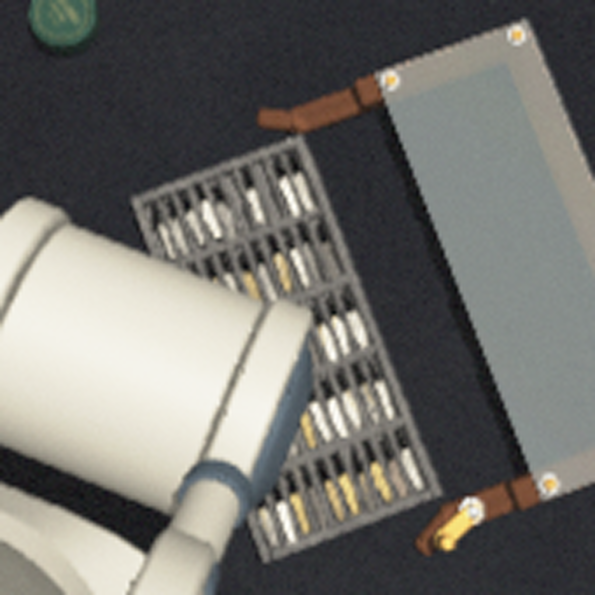

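The front corners are at crop (304,137) and (440,494), in the mouth just between the rails. I'll convert those numerically before pushing on.

```bash
python3 - <<'E'
from h import *
f=lambda p:((p[0]+.5)/3.5-.5+240,(p[1]+.5)/3.5-.5+140)
for p in[(304,137),(440,494),(133,199),(267,562)]:print(D(ray("top",f(p),.021)).round(1))
E
```

```text
[-95.8 134. ]
[ -94.9 -129.5]
[-224.1  133.5]
[-220.1 -131.2]
```

apply_moves(commands="-0.8 0 0 0; -1.6 0 0 0; -2.4 0 0 0; -3.2 0 0 0; -4 0 0 0; -4.8 0 0 0; -5.6 0 0 0; -6.4 0 0 0; -7.2 0 0 0; -8 0 0 0; -8.8 0 0 0; -9.6 0 0 0")

```text
t: 11.5
tool_pos: [0.5041, -0.2226, 0.0053]
ee_rot: [-180.0, -0.0, 109.4]
wrist_force: [-0.5, 2.5, 1.0]
grip_width: 0.0427
```

apply_moves(commands="-0.7 0 0 0; -1.4 0 0 0; -2.1 0 0 0; -2.8 0 0 0; -3.5 0 0 0; -4.2 0 0 0; -4.8 0 0 0; -5.2 0 0 0; -5.2 0 0 0")

```text
t: 12.4
tool_pos: [0.5214, -0.2717, 0.0053]
ee_rot: [180.0, 0.0, 109.3]
wrist_force: [-0.5, 0.5, -0.7]
grip_width: 0.0427
```

```bash
python3 - <<'E'
from h import *
rows(W(-77,0,6))
s=get_image("scene");t=get_image("top");cv2.imwrite("pics/scene5.png",s[:,:,::-1]);cv2.imwrite("pics/top5.png",t[:,:,::-1])
E
```

```text
t 12.4 pos [ 0.5214 -0.2717  0.0053] dock [-88.1  -2.5] rot [1.7998e+02 3.0000e-02 1.0935e+02] F [-0.5  0.5 -0.7]
[-1.11  0.25 -0.07] -0.0
```

apply_moves(commands="-0.2 0 0 0; -0.4 0 0 0; -0.6 0 0 0; -0.8 0 0 0; -0.95 0 0 0; -0.95 0 0 0")

```text
t: 13.1
tool_pos: [0.5244, -0.2803, 0.0053]
ee_rot: [180.0, 0.0, 109.4]
wrist_force: [0.8, 0.1, 0.6]
grip_width: 0.0423
```

apply_moves(commands="-0.1 0 0 0; -0.2 0 0 0; -0.2 0 0 0")

```text
t: 13.4
tool_pos: [0.5247, -0.2816, 0.0053]
ee_rot: [-180.0, -0.0, 109.4]
wrist_force: [-0.6, 3.7, 1.7]
grip_width: 0.0431
```

apply_moves(commands="-0.1 0 0 0; -0.1 0 0 0")

```text
t: 13.6
tool_pos: [0.5247, -0.2816, 0.0052]
ee_rot: [-180.0, -0.1, 109.4]
wrist_force: [-0.3, 11.8, 5.2]
grip_width: 0.0432
```

apply_moves(commands="-0.1 0 0 0; -0.1 0 0 0")

```text
t: 13.8
tool_pos: [0.5247, -0.2817, 0.0052]
ee_rot: [-179.9, -0.2, 109.4]
wrist_force: [-1.5, 18.4, 9.3]
grip_width: 0.0426
```

apply_moves(commands="-0.1 0 0 0; -0.1 0 0 0")

```text
t: 14.0
tool_pos: [0.5247, -0.2818, 0.0052]
ee_rot: [-179.9, -0.3, 109.4]
wrist_force: [-1.7, 24.7, 12.8]
grip_width: 0.0429
```

The position has stopped and the force is rising to about 25 N, so the tray is against the back stop. Backing off and lifting to check.

apply_moves(commands="0.7 0 0 0; 1.5 0 0 0; 3 0 0 0; 3 0 -3 0; 3 0 -8 0; 3 0 -12 0; 7 0 -12 0; 11 0 -12 0; 15 0 -12 0; 19 0 -12 0; 22 0 -12 0; 22 0 -12 0", grip=-1)

```text
t: 15.2
tool_pos: [0.4504, -0.0737, 0.1252]
ee_rot: [-179.9, -0.1, 109.5]
wrist_force: [-0.2, -0.1, -0.3]
grip_width: -0.0001
```

```bash
python3 - <<'E'
from h import *
rows(W(-101,-190,90))
s=get_image("scene");t=get_image("top");cv2.imwrite("pics/scene6.png",s[:,:,::-1]);cv2.imwrite("pics/top6.png",t[:,:,::-1])
a=cv2.resize(t[145:300,315:445],None,fx=3.5,fy=3.5,interpolation=cv2.INTER_CUBIC);b=cv2.resize(s[185:320,300:400],None,fx=3.5,fy=3.5,interpolation=cv2.INTER_CUBIC)
h=min(len(a),len(b));cv2.imwrite("pics/c9.png",np.hstack([a[:h],b[:h]])[:,:,::-1]);print(a.shape,b.shape)
E
```

```text
t 15.2 pos [ 0.4504 -0.0737  0.1252] dock [-298.4   -4. ] rot [-1.7991e+02 -9.0000e-02  1.0951e+02] F [-0.2 -0.1 -0.3]
[-19.7  -18.65   3.52] 0.0028
(542, 455, 3) (472, 350, 3)
```

View pics/c9.png

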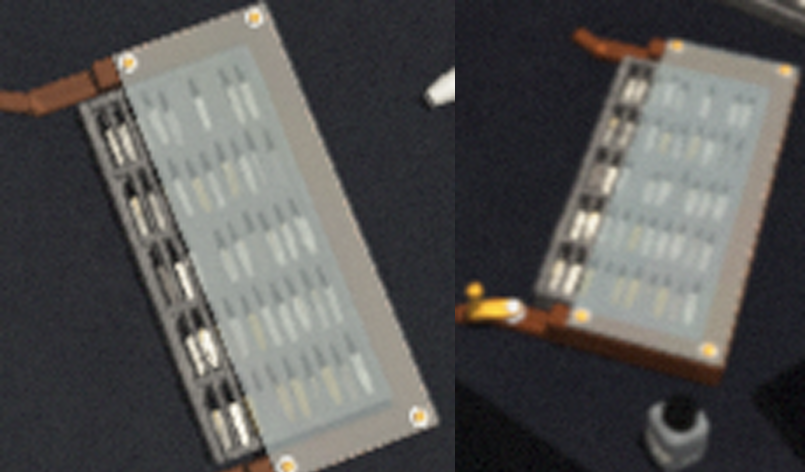

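The tray is under the cover with its near edge running from (80,105) to (212,462), parallel to the cover's edge. The catch is still open. I'll check the edge distance.

```bash
python3 - <<'E'
from h import *
f=lambda p:((p[0]+.5)/3.5-.5+315,(p[1]+.5)/3.5-.5+145)
for n,p,z in[("near L",(80,105),.021),("near R",(212,462),.021),("sFL",(127,62),.033),("sFR",(287,465),.033)]:print(n,D(ray("top",f(p),z)).round(1))
g=lambda p:((p[0]-455+.5)/3.5-.5+300,(p[1]+.5)/3.5-.5+185)
for n,p,z in[("near L",(622,60),.021),("near R",(538,298),.021),("sFL",(676,46),.033),("sFR",(581,315),.033)]:print(n,D(ray("scene",g(p),z)).round(1))
E
```

```text
near L [-66.5 134.4]
near R [ -69.5 -128.5]
sFL [-25.9 149.7]
sFR [ -24.6 -146.6]
near L [-64.7 127.7]
near R [ -58.4 -136.1]
sFL [-21.6 147.6]
sFR [ -21.3 -148.7]
```

apply_moves(commands="-19.7 -18.8 0 0; -19.7 -18.8 0 0; -19.7 -18.8 0 0; -19.7 -18.8 0 0; -19.7 -18.8 0 0; -19.7 -18.8 0 0; -19.7 -18.8 0 0; -19.7 -18.8 0 0; -19.7 -18.8 0 0; -19.7 -18.8 3.5 0; -19.7 -18.8 5 0; -19.7 -18.8 5 0")

```text
t: 16.5
tool_pos: [0.3407, -0.3237, 0.0738]
ee_rot: [-179.9, -0.2, 109.4]
wrist_force: [0.2, 0.2, 0.5]
grip_width: 0.0002
```

```bash
python3 - <<'E'
from h import *
rows(W(-101,-190,28),W(-101,-153,28))
E
```

```text
t 16.5 pos [ 0.3407 -0.3237  0.0738] dock [ -98.9 -190.3] rot [-179.94   -0.18  109.44] F [0.2 0.2 0.5]
[0.19 0.04 4.58] 0.0016
[0.19 3.74 4.58] 0.0016
```

Next I'll lower and push +y until the post is at about θ≈1.

apply_moves(commands="0.2 0 2 0; 0.2 0 4 0; 0.2 0 4.5 0; 0.2 0 4.5 0; 0.2 0.5 4.5 0; 0.2 1 4.5 0; 0.2 1.5 4.5 0; 0.2 2 4.5 0; 0.2 2.5 4.5 0; 0.2 3 4.5 0; 0.2 3.5 4.5 0; 0.2 3.9 4.5 0")

```text
t: 17.7
tool_pos: [0.3777, -0.3107, 0.0303]
ee_rot: [180.0, 0.0, 109.4]
wrist_force: [-2.4, -2.4, 0.2]
grip_width: 0.0001
```

apply_moves(commands="0 0 0 0; 0 0 0 0")

```text
t: 17.9
tool_pos: [0.3771, -0.3105, 0.0303]
ee_rot: [180.0, -0.0, 109.4]
wrist_force: [0.3, 0.4, -0.0]
grip_width: 0.0003
```

```bash
python3 - <<'E'
from h import *
rows(W(-101,-165,28),W(-125,-165,28),W(-125,-125,28),W(-91.5,-122,28))
s=get_image("scene");cv2.imwrite("pics/scene7.png",s[:,:,::-1])
m=cv2.inRange(cv2.cvtColor(s,cv2.COLOR_RGB2HSV),(15,110,60),(35,255,255));m[:, :280]=0;m[:,345:]=0;m[:230]=0;m[300:]=0
n,l,st,c=cv2.connectedComponentsWithStats(m);print([(st[i].tolist(),c[i].round(1).tolist()) for i in range(1,n) if st[i,4]>4])
E
```

```text
t 17.9 pos [ 0.3771 -0.3105  0.0303] dock [ -99.3 -151.5] rot [180.    -0.   109.37] F [ 0.3  0.4 -0. ]
[ 0.17 -1.35  0.23] 0.0004
[ 2.57 -1.35  0.23] 0.0004
[2.57 2.65 0.23] 0.0004
[-0.78  2.95  0.23] 0.0004
[([311, 265, 7, 9, 35], [313.3, 268.9]), ([335, 274, 2, 3, 6], [335.5, 275.0])]
```

apply_moves(commands="0.2 -0.7 0 0; 0.2 -1.3 0 0; 1.4 -1.3 0 0; 2.6 -1.3 0 0; 2.6 -1.3 0 0; 2.6 0 0 0; 2.6 1.3 0 0; 2.6 2.6 0 0; 2.6 2.6 0 0; 2.2 2.6 0.2 0; 1.8 2.6 0.2 0; 1.4 2.6 0.2 0")

```text
t: 19.15
tool_pos: [0.3965, -0.2884, 0.0281]
ee_rot: [-180.0, -0.1, 109.3]
wrist_force: [5.3, 25.2, 7.9]
grip_width: -0.0001
```

apply_moves(commands="-0.4 0 0 0; -0.8 0.1 0 0; -1.2 0.2 0 0; -1.5 0.3 0 0; -1.8 0.3 0 0; -2 0.3 0 0; -2 0.3 0 0")

```text
t: 19.85
tool_pos: [0.4064, -0.3072, 0.0283]
ee_rot: [180.0, 0.0, 109.3]
wrist_force: [-0.2, -0.3, 0.2]
grip_width: 0.0001
```

```bash
python3 - <<'E'
from h import *
rows(W(-91.5,-122,28))
s=get_image("scene");cv2.imwrite("pics/scene8.png",s[:,:,::-1])
cv2.imwrite("pics/c10.png",cv2.resize(s[220:310,270:390],None,fx=5,fy=5,interpolation=cv2.INTER_CUBIC)[:,:,::-1])
E
```

```text
t 19.85 pos [ 0.4064 -0.3072  0.0283] dock [ -92.7 -122.8] rot [1.8000e+02 2.0000e-02 1.0933e+02] F [-0.2 -0.3  0.2]
[-0.12  0.08  0.03] -0.0003
```

View pics/c10.png

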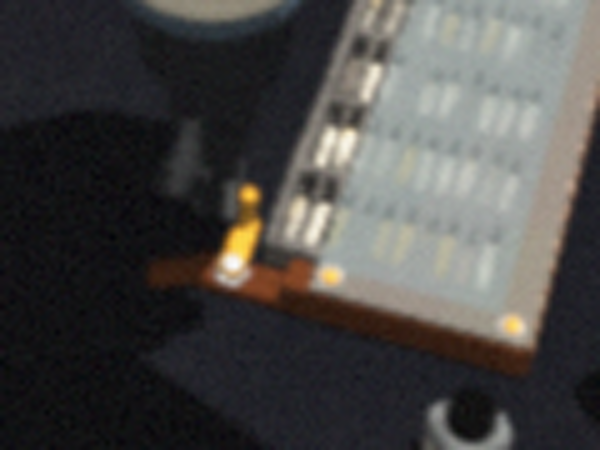

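The crop shows the post top at (249,193), the pivot at (234,266) and the tray's near edge just behind the bar. Computing the angle.

```bash
python3 - <<'E'
from h import *
g=lambda p:((p[0]+.5)/5-.5+270,(p[1]+.5)/5-.5+220)
a=ray("scene",g((234,266)),.019);b=ray("scene",g((249,191)),.044)
d=D(b)-D(a);print(D(a),D(b),np.arctan2(-d[0],d[1]),np.hypot(*d))
E
```

```text
[ -73.34417347 -149.55506602] [ -75.18247827 -118.59209708] 0.05930146405887043 31.01749200290976
```

apply_moves(commands="-0.1 0 0 0; -0.1 0 0 0; -0.1 0 0 0")

```text
t: 20.2
tool_pos: [0.4066, -0.3076, 0.0283]
ee_rot: [-180.0, -0.0, 109.4]
wrist_force: [-1.3, -0.0, -0.6]
grip_width: 0.0
```

apply_moves(commands="-0.1 0 0 0; -0.1 0 0 0; -0.1 0 0 0")

```text
t: 20.5
tool_pos: [0.4067, -0.3079, 0.0282]
ee_rot: [-180.0, -0.1, 109.4]
wrist_force: [-0.9, 5.3, 1.7]
grip_width: -0.0
```

The force is building with almost no motion, and the post is at dock x ≈ −76. That is the shut position (−75.5), so I'll back off straight and check.

apply_moves(commands="0.7 0 0 0; 1.5 0 0 0; 3 0 0 0; 3 0 -3 0; 3 0 -7 0; 3 0 -12 0; 7 4 -14 0; 11 8 -14 0; 15 12 -14 0; 18 15 -14 0; 18 15 -14 0; 18 15 -14 0")

```text
t: 21.7
tool_pos: [0.4893, -0.0866, 0.1682]
ee_rot: [180.0, 0.0, 109.6]
wrist_force: [0.2, -1.1, 0.3]
grip_width: -0.0001
```

```bash
python3 - <<'E'
from h import *
rows(W(-77,0,200))
s=get_image("scene");t=get_image("top");cv2.imwrite("pics/scene9.png",s[:,:,::-1]);cv2.imwrite("pics/top9.png",t[:,:,::-1])
a=cv2.resize(t[120:310,235:460],None,fx=2,fy=2,interpolation=cv2.INTER_CUBIC);b=cv2.resize(s[180:320,300:400],None,fx=2.714,fy=2.714,interpolation=cv2.INTER_CUBIC)
h=min(len(a),len(b));print(a.shape,b.shape)
cv2.imwrite("pics/c11.png",np.hstack([a[:h],b[:h]])[:,:,::-1])
E
```

```text
t 21.7 pos [ 0.4893 -0.0866  0.1682] dock [-273.4   28.5] rot [179.98   0.   109.56] F [ 0.2 -1.1  0.3]
[-19.63  -2.92  -3.18] 0.0037
(380, 450, 3) (380, 271, 3)
```

View pics/c11.png

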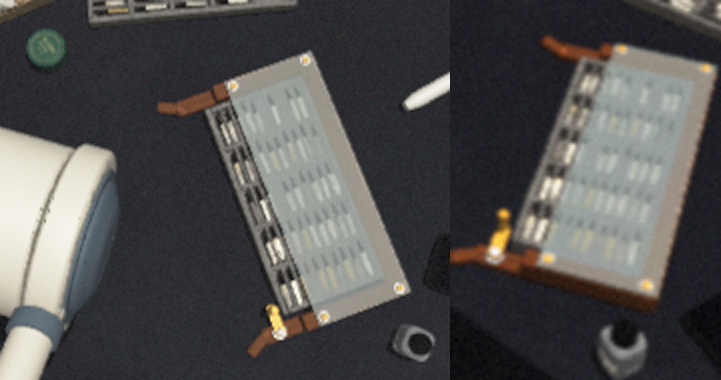

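Both views show the tray seated and the catch across the right end of the mouth (post at (271,310), pivot at (280,331)), with the tin and bottle in place. I'll check the catch angle and compare the bystanders against the first picture.

```bash
python3 - <<'E'
from h import *
for k in("0","9"):
    for n,(x0,x1,y0,y1) in{"top":(355,395,255,300),"scene":(300,335,245,290)}.items():
        im=cv2.imread(f"pics/{n}{k}.png")[y0:y1,x0:x1];h=cv2.cvtColor(im,cv2.COLOR_BGR2HSV)
        m=cv2.inRange(h,(16,90,110),(38,255,255))
        p=np.argwhere(m)[:,::-1].astype(float)+[x0,y0]
        w=cv2.inRange(h,(0,0,165),(180,80,255));q=np.argwhere(w)[:,::-1].mean(0)+[x0,y0]
        top=p[p[:,1]<=p[:,1].min()+2.5].mean(0)
        a=ray(n,q,.019);b=ray(n,top,.043);d=D(b)-D(a)
        print(k,n,"piv",q.round(1),"post",top.round(1),D(a).round(1),D(b).round(1),"th",np.arctan2(-d[0],d[1]).round(2))
A,B=[cv2.imread(f"pics/top{k}.png").astype(int) for k in "09"]
for n,(x,y,r) in{"tin":(258,144,14),"bottle":(441,291,14),"loupe":(202,267,10)}.items():
    d=np.abs(A-B)[y-r:y+r,x-r:x+r];print(n,d.mean().round(2),d.max())
E
```

```text
0 top piv [387.5 269.5] post [368.9 274.2] [ -35.7 -123.2] [ -83.8 -116.5] th 1.43
0 scene piv [319.4 273.9] post [317.5 257.2] [ -64.7 -150.3] [ -80.8 -117.6] th 0.46
9 top piv [382.6 270.7] post [370.6 273.2] [ -47.7 -121.9] [ -79.3 -115.9] th 1.38
9 scene piv [327.1 265.8] post [319.4 258.1] [ -53.2 -119.4] [ -75.2 -118.8] th 1.54
tin 10.92 26
bottle 10.41 40
loupe 60.49 161
```

apply_moves(commands="-5 15 -8 0; -5 15 -8 0; -5 15 -8 0; -5 15 -8 0; -5 15 -8 0; -5 15 -8 0; -5 15 -8 0; -5 15 -8 0; -5 15 -8 0")

```text
t: 22.7
tool_pos: [0.6463, -0.0866, 0.2481]
ee_rot: [-180.0, -0.0, 109.3]
wrist_force: [0.8, 1.0, -0.3]
grip_width: 0.0003
```

```bash
python3 - <<'E'
from h import *
s=get_image("scene");t=get_image("top")
for n,B,(x,y,r) in[("top",t,(202,267,9)),("scene",s,(223,196,9)),("top",t,(258,144,14)),("top",t,(441,291,14)),("scene",s,(363,310,14))]:
    A=cv2.imread(f"pics/{n}0.png")[:,:,::-1].astype(int);d=np.abs(A-B)[y-r:y+r,x-r:x+r]
    sh,_=cv2.phaseCorrelate(A[y-r:y+r,x-r:x+r].mean(2),B[y-r:y+r,x-r:x+r].astype(float).mean(2));print(n,x,y,d.mean().round(1),d.max(),np.round(sh,2))
cv2.imwrite("pics/topA.png",t[:,:,::-1])
E
```

```text
top 202 267 91.2 183 [ 5.63 -5.85]
scene 223 196 9.2 32 [0.08 0.15]
top 258 144 61.3 191 [-0.71 -0.53]
top 441 291 11.3 38 [ 0.08 -0.06]
scene 363 310 5.2 23 [0.12 0.05]
```

The loupe and bottle are unmoved (shift ≤ 0.15 px). The tin was unmoved in the previous top view and is hidden by the arm now. Handing in.

```bash
python3 -c "
from plant import *
print(job_done())"
```

```text
the job is handed in; nothing more can be done
None
```

I handed the job in at about 22.8 s of the 72 s. `job_done()` reports no verdict.

**What I did:** With shut fingertips I swung the catch open to about 1.93 rad. I then pushed the tray with half-open fingers, squaring it up, moving it about 11 mm sideways into the mouth and on to the back stop. Last I pushed the catch shut behind it and drew the arm clear.

**Last checks:**
- **Tray:** It stopped moving at the back stop while the push force rose to about 25 N. It looked flat and parallel to the cover's edge.
- **Tray edge position:** The two cameras disagreed. The top view put the near edge at dock x −66.5 (left) and −69.5 mm (right), and the scene view at −64.7 and −58.4 mm, against −66 mm expected. I relied on the rise in force at the stop.
- **Catch:** The post came to rest at its shut position with about 5 N of resistance, and I put the angle at about 0.05 rad. An automatic angle check failed because its colour mask picked up the wrong pixels for the pivot, so that figure comes from the post's position and the resistance felt.
- **Ink bottle, loupe and tin:** All three matched the first picture. The loupe could only be checked in the scene view, and the tin in the second-to-last top view, because the arm hid them in the others.

Two other things to note. There was a brief 25 N force on the wrist while I was closing the catch, when the post jammed for a moment. I also viewed 13 pictures, three over the budget of 10.

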